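Find and press the hidden catch of a cutlery box

ROBOT

A 6-joint arm with a two-finger parallel gripper is mounted at the origin on a cart in front of the work surface, level with it; the furniture and walls round the work are solid. World frame = base frame: x ahead of the robot, y to its left, z up, the work surface at z = 0. Lengths are in m, angles in rad, forces in N, time in s.
With the tool pointing down it reaches from about 0.35 to 0.975 m from the base axis. Payload 7.1 kg.
Tool frame: the origin (TCP) lies midway between the tips of the shut fingers; the grasp point (between the pads) lies 19 mm behind it; z points along the fingers, x is the direction in which the jaws open and shut, and the axes are right-handed (so a half turn about z gives the same grasp; the last joint's range is limited). The gripper opens to 88 mm and grips with 3 to 60 N. Pads are 20 mm wide; open, the fingers measure 115 mm over their backs; the gripper's body (75 mm by 178 mm) begins 61 mm behind the grasp point.
Start: joints at [-1.144, 0.423, 1.63, -0, 1.089, -0.019], TCP at [0.27, -0.564, 0.223] pointing down, gripper open.
Joint ranges: [-3, 3], [-0.9, 2.11], [0.09, 2.58], [-1.31, 4.45], [0.11, 2.69], [-2.54, 2.54]. Speed limits (rad/s): [2.39, 2.39, 3.01, 3.14, 3.14, 3.14].

INTERFACE

Orientations are given as a unit quaternion [w, x, y, z].
In Python, from station import move_pose, movel, movej, command_gripper, wait, inverse_kinematics, read_camera, camera_info, MotionError, job_done, get_time, get_joint_pos, get_qvel, get_effort, get_tcp_pos, get_ee_rot, get_ft_force, get_ft_torque, get_grip_width gives the robot as it stands. Calls block until the motion is done:
- move_pose(position, orientation): joint-space move of the TCP to a pose.
- movel(position, frame=None, v=0.15, until_force=None): straight line of the TCP; frame=None keeps the orientation; v is the mean speed in m/s. With until_force (N) it stops when the force on the tool has changed by that much, and returns True; else False.
- movej(angles): joint-space move.
- command_gripper(opening): opening from 0.0 (shut) to 1.0 (fully open); the grip force is fixed at half the most; returns when the fingers have stopped.
- wait(seconds).
- inverse_kinematics(position, orientation): joint angles nearest the present ones, or None.
- read_camera(name): name is "side" or "top"; returns the picture (384x512x3 uint8, red, green, blue); there is no depth.
- camera_info(name): a dict with "intrinsics" (3x3 intrinsics, pixels), "T" (4x4, takes a point from camera to world coordinates). Camera axes: x right, y up, looking along -z (the intrinsics and any distortion apply to the point x, -y, -z); pixel columns grow to the right and rows downward; lengths in m; the calibration is good to about 2 mm. A picture is of the moment at which its call begins. camera_info takes no time and is no camera call.
A pose or a line that the arm cannot do raises MotionError and nothing moves.
- job_done(): hands the job in, once; it reports no verdict.
Readings, each from a call of its own:
- get_time(): time.
- get_joint_pos(): joint angles.
- get_qvel(): joint speeds.
- get_effort(): joint torques, N m.
- get_tcp_pos(): TCP position.
- get_ee_rot(): TCP orientation.
- get_ft_force(): force on the tool from outside, world axes, zero at the start.
- get_ft_torque(): the same for the moment, N m.
- get_grip_width(): opening from 0.0 (shut) to 1.0 (fully open).
Only numpy, scipy, OpenCV 4.12 (cv2) and the standard library are available. Lean on these libraries where they do the work, as an engineer would, in place of code of your own. Each camera call takes 0.05 s, during which the arm holds its last target. There are 200 camera calls.

TASK

Open the handleless wooden cutlery box: feel along the flat strip on its top for the concealed recessed catch, and press the catch fully in with the fingertips, which raises the lid ajar. Do not lift or shove the box, and leave the mug, the salt shaker and the pepper mill standing where they are.

Things in the scene. Friction and masses are not known exactly. Their poses are not given: they have to be found in the camera images.
- caddy: loose low box of pale wood, 190 (x) x 360 (y) x 85 mm high, about 2.6 kg. Origin: centre of its underside; z up, y along the box. Its -x side faces roughly to the robot and has the flat strip on top; the lid covers the tray behind (+x) and is hinged along the far edge.
- strip_mid (a point): middle of the strip's upper face, 83 mm above the underside, 52 mm from the box's centre towards box -x. The rigid flat strip shows in a window 60 mm (box x) by 174 mm (box y) in a frame that stands 2 mm higher. Somewhere along it is the catch: centred across the 60 mm, its centre at most 45 mm from this point along box y; exactly where is not given and differs each time.
- catch (a joint): how far the catch is pressed in, m: 0 at rest, 0.006 fully in. The catch shows as a square of the same wood in a 46 x 46 mm opening with a 1.5 mm dark edge; its face rests 3 mm below the strip's (9 mm below when fully in). It sinks straight down under about 4 N (the fingertips must fit in the opening), levers the lid up as it goes and stays where it is left.
- lid (a joint): opening angle of the lid, rad: 0 shut, 0.4 when the catch is fully in. It rises in proportion to the catch's travel and stays there; pushing it down would bring the catch up again.
- lid_edge (a point): middle of the lid's near (free) edge, upper face; when shut 85 mm above the box's underside and 41 mm from strip_mid along box +x. The lid is 104 mm deep, 354 mm long, 8 mm thick. This edge rises about 40 mm when the catch is pressed fully in.
- mug: mug with a handle, 78 x 114 x 93 mm high, beside the box at its +y end. Origin: centre of its underside.
- spice_jar: small glass salt shaker, 44 mm across, 90 mm high, beside the box at its -y end. Origin: centre of its underside.
- pepper_mill: turned wooden pepper mill, 55 mm across, 172 mm high, behind the box (+x side). Origin: centre of its underside.

How it is judged:
On the way:
1. the fingers press the catch in (contact force between catch and the fingers above 0.5 N and value of joint catch above 0.001 m), for 0.02 s.
At the end, for the whole second after the job is handed in: The lid stands ajar (over 0.3 rad) with the catch down (in by over 4.5 mm), the box is within 30 mm of where it stood, flat and at rest, and the mug, salt shaker and pepper mill stand upright within 30 mm of where they were (value of joint lid above 0.3 rad and value of joint catch above 0.0045 m and distance of each of caddy, mug, spice_jar, pepper_mill from where it was at the start of the episode below 0.03 m and angle between caddy's own z axis and vertical below 0.05 rad and linear speed of caddy below 0.01 m/s and angle between each of mug, spice_jar, pepper_mill's own z axis and vertical below 0.1 rad); the robot touches nothing.
It fails at once if the box is lifted or tipped (height (world z) of caddy above 0.012 m or angle between caddy's own z axis and vertical above 0.12 rad).
It fails at once if the box is shoved more than 30 mm (distance of caddy from where it was at the start of the episode above 0.03 m).
It fails at once if a bystander is moved or carried more than 30 mm (distance of any of mug, spice_jar, pepper_mill from where it was at the start of the episode above 0.03 m).
It also fails if it takes over 48 s, if anything falls off the work surface, if the arm or the gripper's body presses on something with over 40 N, if the wrist force passes 120 N, or if a joint passes its speed limit or range.

## Working session

There is one attempt and no reset: what is moved stays moved. The work goes in short steps, each a Python script; the robot and the scene stay as the last script left them, time stands still between calls to the robot, and variables do not carry over. Pictures are saved under pics/ and viewed, about 8 in all and at most 12, crops included, and the job is handed in when it is done.

```bash
mkdir -p pics
python3 - <<'E'
from station import *
import cv2,numpy as np
np.set_printoptions(precision=4,suppress=True)
for n in("top","side"):
    im=read_camera(n);cv2.imwrite(f"pics/{n}0.png",im[:,:,::-1]);c=camera_info(n);print(n,c)
print(get_time(),get_tcp_pos(),get_ee_rot())
E
```

```text
top {'intrinsics': array([[367.7344,   0.    , 249.2972],
       [  0.    , 367.7344, 193.763 ],
       [  0.    ,   0.    ,   1.    ]]), 'T': array([[-0.0087,  0.9854, -0.1698,  0.3967],
       [-0.9998, -0.0057,  0.0184,  0.0526],
       [ 0.0172,  0.17  ,  0.9853,  1.2176],
       [ 0.    ,  0.    ,  0.    ,  1.    ]])}
side {'intrinsics': array([[377.8022,   0.    , 257.3681],
       [  0.    , 377.8022, 191.9639],
       [  0.    ,   0.    ,   1.    ]]), 'T': array([[ 0.9997,  0.0222, -0.0096,  0.5838],
       [-0.0216,  0.6425, -0.766 , -0.8229],
       [-0.0108,  0.7659,  0.6428,  0.7918],
       [ 0.    ,  0.    ,  0.    ,  1.    ]])}
0.1 [ 0.2693 -0.5635  0.222 ] [-0.0004  0.8459 -0.5333 -0.0006]
```

View pics/top0.png

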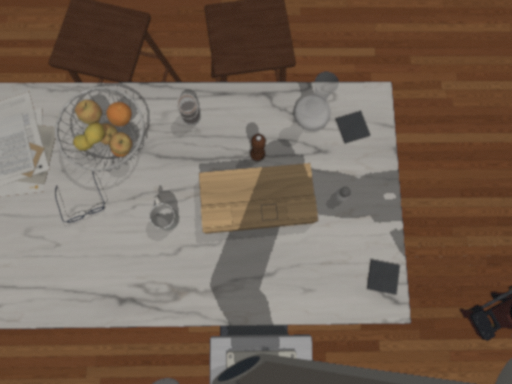

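View pics/side0.png

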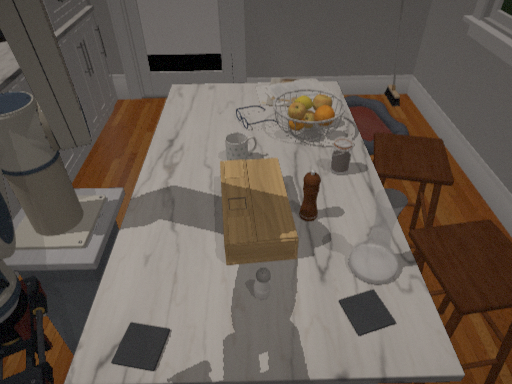

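The top view shows the box at about (258,198), with one possible square at (269,211) and another at (225,213). The side view shows a square at (237,203). I'll enlarge both views.

Run:
```python
import cv2,numpy as np
def enh(n,r,s):
    a=cv2.imread(f"pics/{n}0.png")[r[1]:r[3],r[0]:r[2]]
    a=cv2.resize(a,None,fx=s,fy=s,interpolation=cv2.INTER_CUBIC)
    l=cv2.cvtColor(a,cv2.COLOR_BGR2LAB);l[:,:,0]=cv2.createCLAHE(3,(4,4)).apply(l[:,:,0]);return cv2.cvtColor(l,cv2.COLOR_LAB2BGR)
t=enh("top",(190,155,330,240),5);s=enh("side",(210,150,310,270),5)
cv2.imwrite("pics/topc.png",t);cv2.imwrite("pics/sidec.png",s)
```

```text
(no output)
```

View pics/topc.png

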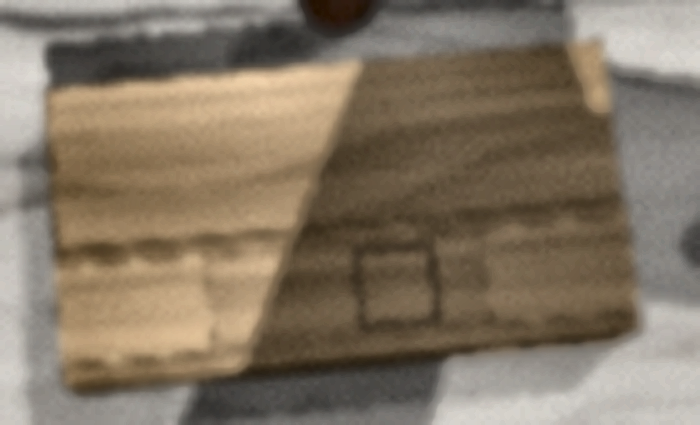

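View pics/sidec.png

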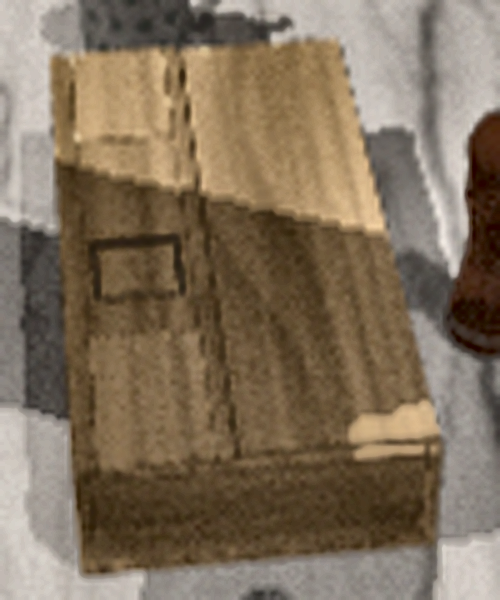

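The dark-edged square is clear in both crops: centre at about topc (399,285) and sidec (139,269). I'll cast rays onto the plane and triangulate.

```bash
cat > h.py <<'E'
from station import *
import numpy as np, cv2
np.set_printoptions(precision=4,suppress=True)
def ray(n,p):
    c=camera_info(n);K=c["intrinsics"];T=c["T"]
    d=T[:3,:3]@np.array([(p[0]-K[0,2])/K[0,0],-(p[1]-K[1,2])/K[1,1],-1]);return T[:3,3],d
def plane(n,p,z):
    o,d=ray(n,p);return o+d*(z-o[2])/d[2]
def crop(n,p,o): return plane(n,(np.array(p)+.5)/5-.5+o,p_z)
E
python3 - <<'E'
from h import *
f=lambda n,o,pts,z:np.array([plane(n,(np.array(p)+.5)/5-.5+np.array(o),z) for p in pts])
to,so=(190,155),(210,150)
print("box top",b:=f("top",to,[(48,90),(603,40),(637,330),(65,388)],.085),b.mean(0))
d=b[0]-b[1]+b[3]-b[2];print("yaw",np.arctan2(-d[0],d[1]), np.linalg.norm(d)/2)
bs=f("side",so,[(52,58),(342,40),(442,437),(80,470)],.085);print("box side",bs,bs.mean(0))
t=f("top",to,[(360,248),(432,246),(437,320),(367,325)],.082);print("catch top",t.mean(0))
s=f("side",so,[(97,243),(178,238),(184,294),(98,298)],.082);print("catch side",s.mean(0))
def refine(n,o,quad):  # dark edge: lowest intensity ring centroid
    im=cv2.imread(f"pics/{n}0.png",0)
    q=np.array(quad,float)/5+np.array(o)-.4;x0,y0=q.min(0).astype(int)-2;x1,y1=q.max(0).astype(int)+3
    a=im[y0:y1+1,x0:x1+1];m=(a<cv2.medianBlur(a,5).mean()*.8).astype(np.uint8)
    ys,xs=np.nonzero(m);r=cv2.minAreaRect(np.c_[xs,ys].astype(np.float32));return np.array(r[0])+(x0,y0),r[1:]
for n,o,qd in(("top",to,[(360,248),(437,325)]),("side",so,[(97,238),(184,298)])):
    c,r=refine(n,o,qd);print(n,c,r,plane(n,c,.083))
E
```

```text
box top [[ 0.6604  0.1886  0.085 ]
 [ 0.6914 -0.1633  0.085 ]
 [ 0.5063 -0.1776  0.085 ]
 [ 0.4732  0.1755  0.085 ]] [0.5828 0.0058 0.085 ]
yaw 0.09066041420173179 0.3539315061221805
box side [[ 0.4771  0.178   0.085 ]
 [ 0.6654  0.1913  0.085 ]
 [ 0.6938 -0.1624  0.085 ]
 [ 0.5104 -0.1791  0.085 ]] [0.5867 0.0069 0.085 ]
catch top [ 0.536  -0.0308  0.082 ]
catch side [ 0.5371 -0.0243  0.082 ]
top [259. 202.] ((0.0, 0.0), 0.0) [0.566  0.0013 0.083 ]
side [236.9293 202.2983] ((10.452519416809082, 17.557884216308594), 86.633544921875) [ 0.5356 -0.0217  0.083 ]
```

Both views agree with the box geometry: the catch lies at about (0.536, -0.0275), box yaw is 0.09 rad, and the shut fingers (27 x 20 mm) have roughly 9 mm of clearance each side. Next I'll shut the gripper and hover over the catch, then press while watching the force.

Run:
```python
from h import *
a=-np.pi/2+.09;q=[0,np.cos(a/2),np.sin(a/2),0]
command_gripper(0.0)
move_pose([.536,-.0275,.2],q);print(get_time(),get_tcp_pos(),get_grip_width())
movel([.536,-.0275,.1],v=.1); print(get_ft_force())
r=movel([.536,-.0275,.078],v=.015,until_force=2.5);print("touch",r,get_tcp_pos(),get_ft_force(),get_time())
cv2.imwrite("pics/side1.png",cv2.resize(read_camera("side")[100:280,160:340,::-1],None,fx=3,fy=3))
```

```text
3.5917 [ 0.5361 -0.0282  0.2   ] 0.006116612827219905
[-0.2213 -0.5642 -0.0716]
touch False [ 0.536  -0.0275  0.078 ] [-1.0295  1.1475  2.4834] 6.3583
```

View pics/side1.png

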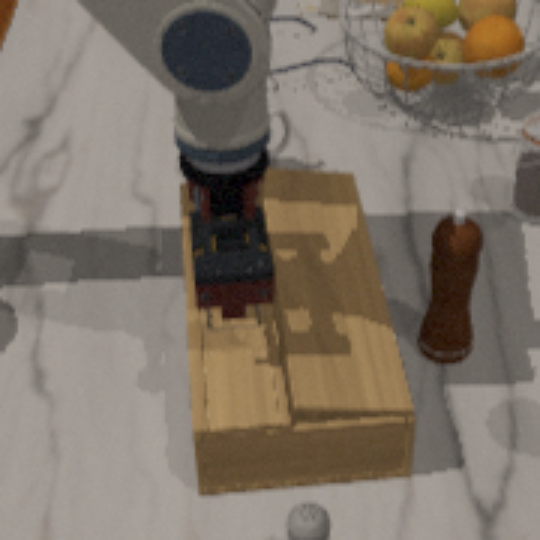

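The tip is at z=0.078, below the strip's 0.083, so it's inside the opening. The lid edge already shows a small gap. I'll press on to the stop, then retract and look.

Run:
```python
from h import *
r=movel([.536,-.0275,.068],v=.012,until_force=14);print("press",r,get_tcp_pos(),get_ft_force(),get_time())
p=get_tcp_pos()
movel([p[0],p[1],.2],v=.08)
movel([.40,-.25,.25],v=.2);print(get_ft_force(),get_time())
for n,(x0,y0,x1,y1) in(("side",(160,120,360,310)),("top",(180,90,370,250))):
    im=read_camera(n)[:,:,::-1];cv2.imwrite(f"pics/{n}2f.png",im);cv2.imwrite(f"pics/{n}2.png",cv2.resize(im[y0:y1,x0:x1],None,fx=3,fy=3))
```

```text
press True [ 0.536  -0.0275  0.0742] [-2.382  -0.09    8.6869] 6.9
[0.2784 0.6574 0.4494] 10.1
```

View pics/side2.png

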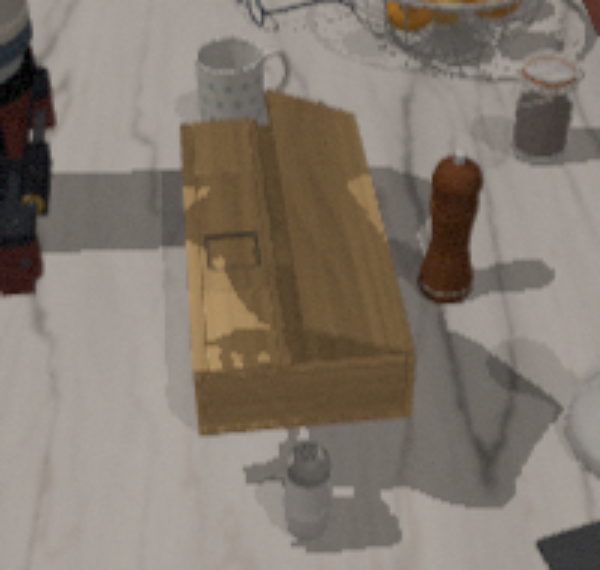

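View pics/top2.png

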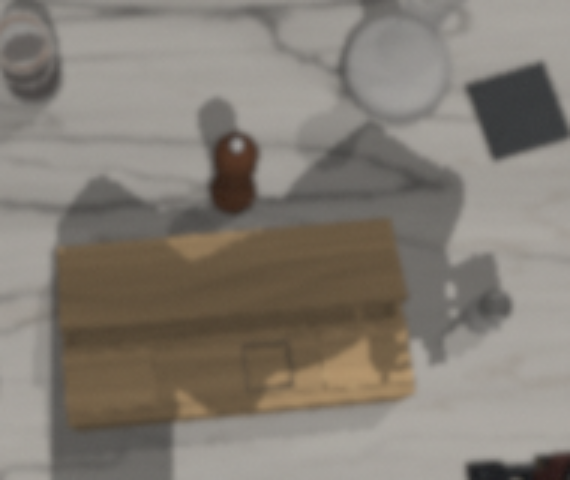

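The lid stands visibly ajar, and the mug, shaker and mill are upright. The press stopped hard at z=0.0742, where fully in is 0.074. A last numeric check of lid height and drift comes before handing in; the lid's +y free corner is at top2 (62,330) and side2 (268,93).

Run:
```python
from h import *
o1,d1=ray("top",(180+62/3-.3,90+330/3-.3));o2,d2=ray("side",(160+268/3-.3,120+93/3-.3))
t=np.linalg.lstsq(np.c_[d1,-d2],o2-o1,rcond=None)[0];a,b=o1+t[0]*d1,o2+t[1]*d2
z=((a+b)/2)[2];print("lid corner",(a+b)/2,"gap",np.linalg.norm(a-b),"angle",np.arcsin((z-.085)/.104))
A=plane("top",(180+70/3-.3,90+428/3-.3),.085);B=plane("top",(180+413/3-.3,90+394/3-.3),.085)
print("near corners now",A,B,"before [.4732 .1755] [.5063 -.1776]")
def shift(n,x0,y0,x1,y1):
    p=cv2.imread(f"pics/{n}0.png",0)[y0:y1,x0:x1];q=cv2.imread(f"pics/{n}2f.png",0)[y0-8:y1+8,x0-8:x1+8]
    m=cv2.minMaxLoc(cv2.matchTemplate(q,p,cv2.TM_CCOEFF_NORMED));return m[1],np.array(m[3])-8
print("mill",shift("side",298,170,322,222),"mug",shift("side",226,132,246,158),"shaker",shift("side",254,264,274,300))
print(get_time(),get_ft_force(),get_qvel())
```

```text
lid corner [0.5701 0.1797 0.1216] gap 0.0035307829099935203 angle 0.3593421174126137
near corners now [0.4727 0.1742 0.085 ] [ 0.505  -0.1787  0.085 ] before [.4732 .1755] [.5063 -.1776]
mill (0.9543321132659912, array([0, 0])) mug (0.9905099272727966, array([0, 0])) shaker (0.6458718776702881, array([0, 0]))
10.2 [ 0.1417 -0.047   0.1227] [-0.0009  0.0004 -0.0017 -0.0025 -0.0006 -0.0005]
```

```bash
python3 -c "
from station import *
job_done();print(get_time())"
```

```text
the job is handed in; nothing more can be done
the job is handed in; nothing more can be done
```

The box is open: I pressed the catch in with the shut fingertips, which raised the lid, and the job was handed in shortly after 10.2 s on the robot's clock. No verdict is reported.

I found the catch in both camera views at about (0.536, -0.028) rather than feeling along the strip for it. The two views differed by about 6 mm along the box, inside the roughly 9 mm of clearance the fingertips had.

| Check | Result |
|---|---|
| Catch depth | Press ended on a hard stop at z = 0.0742 m; fully in is about 0.074 m |
| Lid angle | About 0.36 rad by triangulation (needs over 0.3); the two rays missed each other by 3.5 mm, so this is rough |
| Box position | Near corners moved under 2 mm, within measuring error |
| Mug and pepper mill | No shift in the images (match scores 0.99 and 0.95) |
| Salt shaker | No shift in the image, but the match was weaker (0.65), probably because the shadow on it changed; it is upright in the last pictures |
| Robot | Clear of everything and at rest |

One reading differed: on touching down, the 2.5 N force limit did not stop the move. It ran to z = 0.078 m with 2.5 N measured, by which point the tip was already in the opening and the lid had started to lift.

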